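Return treatment heads to their colour-coded docks

TASK

Clear up after the treatment: put each of the four treatment heads upright into the docking cup of the same colour as its collar, standing flat on the cup's floor, and let go. Set the heads down rather than dropping them, do not knock any over, and leave the amber bottle and the white jar where they stand.

Things in the scene. Friction and masses are not known exactly. Their poses are not given: they have to be found in the camera images.
- head_red: treatment head with a wide red collar at its foot and a red band round its shoulder: black body, black cone tip with a steel stub. Stands upright, loose, 60 to 130 g, 72 mm tall: collar 44 mm diameter x 14 mm high, above it a round body 32 mm in diameter from 14 to 56 mm height (grip here, from any side; 40 mm up keeps fingers clear of the dock rim), then the narrower tip, at most 24 mm wide. Origin: centre of its underside; z up along its axis.
- head_yellow: treatment head with a wide yellow collar at its foot and a yellow band round its shoulder: silver-grey body, mushroom-shaped brass disc on top. Stands upright, loose, 60 to 130 g, 72 mm tall: collar 44 mm diameter x 14 mm high, above it a round body 32 mm in diameter from 14 to 56 mm height (grip here, from any side; 40 mm up keeps fingers clear of the dock rim), then the narrower tip, at most 24 mm wide. Origin: centre of its underside; z up along its axis.
- head_green: treatment head with a wide green collar at its foot and a green band round its shoulder: steel body, short steel shoulder with a thin brass pin on top. Stands upright, loose, 60 to 130 g, 72 mm tall: collar 44 mm diameter x 14 mm high, above it a round body 32 mm in diameter from 14 to 56 mm height (grip here, from any side; 40 mm up keeps fingers clear of the dock rim), then the narrower tip, at most 24 mm wide. Origin: centre of its underside; z up along its axis.
- head_blue: treatment head with a wide blue collar at its foot and a blue band round its shoulder: white body, two small steel electrodes on top. Stands upright, loose, 60 to 130 g, 72 mm tall: collar 44 mm diameter x 14 mm high, above it a round body 32 mm in diameter from 14 to 56 mm height (grip here, from any side; 40 mm up keeps fingers clear of the dock rim), then the narrower tip, at most 24 mm wide. Origin: centre of its underside; z up along its axis.
- dock_red: red round open docking cup with a black floor pad and a small brass contact in the middle, fixed to the table: 72 mm outer and 62 mm inner diameter, rim 16 mm above the table, inner floor 6 mm above the table. Origin: centre of its underside on the table; z up.
- dock_yellow: yellow round open docking cup with a black floor pad and a small brass contact in the middle, fixed to the table: 72 mm outer and 62 mm inner diameter, rim 16 mm above the table, inner floor 6 mm above the table. Origin: centre of its underside on the table; z up.
- dock_green: green round open docking cup with a black floor pad and a small brass contact in the middle, fixed to the table: 72 mm outer and 62 mm inner diameter, rim 16 mm above the table, inner floor 6 mm above the table. Origin: centre of its underside on the table; z up.
- dock_blue: blue round open docking cup with a black floor pad and a small brass contact in the middle, fixed to the table: 72 mm outer and 62 mm inner diameter, rim 16 mm above the table, inner floor 6 mm above the table. Origin: centre of its underside on the table; z up.
- bottle: bystander: amber bottle, 36 mm diameter, 85 mm tall, loose, standing. Origin: centre of its underside.
- jar: bystander: low white jar with a metal lid, 48 mm diameter, 45 mm tall, loose, standing. Origin: centre of its underside.

How it is judged:
At the end, for the whole second after the job is handed in: Each head stands released and at rest in the dock of its own colour: horizontally within 12 mm of the dock's centre, its underside on the dock floor (2 to 10 mm above the dock's underside), within 0.1 rad of upright (horizontal distance between head_red and dock_red below 0.012 m and z of head_red in the frame of dock_red between 0.002 and 0.01 m and angle between each of head_red, head_yellow, head_green, head_blue's own z axis and vertical below 0.1 rad and linear speed of each of head_red, head_yellow, head_green, head_blue below 0.02 m/s and angular speed of each of head_red, head_yellow, head_green, head_blue below 0.2 rad/s and contact force between the fingers and head_red below 0.1 N and horizontal distance between head_yellow and dock_yellow below 0.012 m and z of head_yellow in the frame of dock_yellow between 0.002 and 0.01 m and contact force between the fingers and head_yellow below 0.1 N and horizontal distance between head_green and dock_green below 0.012 m and z of head_green in the frame of dock_green between 0.002 and 0.01 m and contact force between the fingers and head_green below 0.1 N and horizontal distance between head_blue and dock_blue below 0.012 m and z of head_blue in the frame of dock_blue between 0.002 and 0.01 m and contact force between the fingers and head_blue below 0.1 N); the robot touches nothing.
It fails at once if a treatment head is knocked over or tipped past 45 degrees (angle between any of head_red, head_yellow, head_green, head_blue's own z axis and vertical above 0.785 rad).
It fails at once if a treatment head is dropped or flung: it moves faster than 0.6 m/s (a fall of about 18 mm) while the fingers do not hold it ((linear speed of head_red above 0.6 m/s and contact force between the fingers and head_red below 0.05 N) or (linear speed of head_yellow above 0.6 m/s and contact force between the fingers and head_yellow below 0.05 N) or (linear speed of head_green above 0.6 m/s and contact force between the fingers and head_green below 0.05 N) or (linear speed of head_blue above 0.6 m/s and contact force between the fingers and head_blue below 0.05 N)).
It fails at once if the amber bottle or the white jar is shifted by more than 20 mm or knocked over (distance of any of bottle, jar from where it was at the start of the episode above 0.02 m or angle between any of bottle, jar's own z axis and vertical above 0.5 rad).
It also fails if it takes over 106 s, if anything falls off the work surface, if the arm or the gripper's body presses on something with over 40 N, if the wrist force passes 120 N, or if a joint passes its speed limit or range.

ROBOT

A 6-joint arm with a two-finger parallel gripper is mounted at the origin on the work surface. World frame = base frame: x ahead of the robot, y to its left, z up, the work surface at z = 0. Lengths are in m, angles in rad, forces in N, time in s.
With the tool pointing down it reaches from about 0.35 to 0.975 m from the base axis. Payload 4.9 kg.
Tool frame: the origin (TCP) lies at the very end of the fingers, on their centre line; the grasp point (between the pads) lies 19 mm behind it (ctrl.grip_point_offset is the distance from the TCP to the grasp point, in m); z points along the fingers, y is the line along which they close (so a half turn about z gives the same grasp; the last joint's range is limited). The gripper opens to 85 mm and grips with 20 to 120 N. Pads are 22 mm wide; open, the fingers measure 114 mm over their backs; the gripper's body (76 mm by 85 mm) begins 54 mm behind the grasp point. The pads swing forward as they close: fully open they stand 13 mm farther back than shut.
Start: joints at [1.04, 0.053, 1.613, -0, 1.476, -0.119], TCP at [0.25, 0.573, 0.231] pointing down, gripper open.
Joint ranges: [-3.01, 3.01], [-1.01, 2.22], [0.06, 2.58], [-1.02, 4.17], [0.09, 2.62], [-3.14, 3.14]. Speed limits (rad/s): [2.57, 2.57, 3.14, 3.14, 3.14, 3.14].

INTERFACE

Orientations are given as a rotation vector (axis times angle).
In Python, from station import ctrl gives the robot as it stands.
- The arm moves only by the tool send_rows, never from a script. Its argument "rows" is a list of rows, each a list of 3 entries, a list of its own where there are three numbers: the finger opening in cm, from 0 to 8.54, then the shift along the tool's x, y, z in cm, then the turn about the tool's z in degrees. A call has 1 to 10 rows; each row shifts and turns the commanded pose from where the row before left it, along the tool's axes as they then stand; what a row does not reach is not made up. A row lasts 1/8 s, in which the tool goes at most 62.5 mm and 10.7 degrees, less where a joint would pass 70% of its speed; a pose out of reach is approached as far as the arm can. A call with a gripper value outside its range is refused whole. The fingers move at their own pace and stop on an object; "newtons" is the grip in N (left out, the last holds). Time passes only in rows, so rows that do not move let the fingers close. It gives the time, the measured TCP pose, the force, the opening and the grip force at its end, in the units of the state.
- ctrl.get_obs(): the state, without advancing time (a new reading comes with each control period).
- ctrl.get_image(name): name is "scene" or "top"; returns a dict with "frame" (400x640x3 uint8, red, green, blue), "range_z" (400x640 float32, m along the optical axis (not along the pixel's ray), 0 where there is no reading), "fx", "fy", "cx", "cy" (pixels), "cam_to_world" (4x4, takes a point from camera to world coordinates). Camera axes: x right, y down, z forward; pixel columns grow to the right and rows downward; lengths in m; the calibration is good to about 2 mm. A picture is of the moment at which its call begins.
- ctrl.finish_job(): hands the job in; it is judged then, once.
The state is a dict: "t": time; "q": joint angles; "dq": joint speeds; "effort": joint torques, N m; "tool_pos": TCP position; "tool_rot": TCP orientation; "contact_force": force on the tool from outside, world axes, zero at the start; "wrist_torque": the same for the moment, N m; "opening": finger opening in m; "grip_force": force on a finger pad.
Only numpy, scipy, OpenCV 4.12 (cv2) and the standard library are available. Lean on these libraries where they do the work, as an engineer would, in place of code of your own. Each camera call takes 0.05 s, during which the arm holds its last target. There are 200 camera calls.

## Working session

There is one attempt and no reset: what is moved stays moved. The work goes in short steps, Python scripts to look and compute and a tool call to move; the robot and the scene stay as the last step left them, time stands still between calls to the robot, and variables do not carry over. Pictures are saved under pics/ and viewed, at most 14 in all, crops included, and the job is handed in when it is done.

Besides the shell and the picture viewer there is one more tool, called after "Call:" in YAML: its name, and indented under it one key for each argument. send_rows: Moves the arm, as the interface text tells. Its arguments: {"type":"object","properties":{"rows":{"type":"array","items":{"type":"array"}},"newtons":{"type":"number"}},"required":["rows"]}

```bash
ls; mkdir -p pics
python3 - <<'E'
from station import ctrl
import cv2,numpy as np
for n in("scene","top"):
    d=ctrl.get_image(n); cv2.imwrite(f"pics/{n}0.png",d["frame"][:,:,::-1]); np.savez(f"{n}0.npz",**d)
    print(n,d["fx"],d["cx"],d["cy"],np.round(d["cam_to_world"],3).tolist())
print(ctrl.get_obs())
E
```

```text
pics
scene 456.77206134001733 319.87737911109156 199.98448996057178 [[-0.79, 0.371, -0.488, 1.046], [0.613, 0.484, -0.625, 0.699], [0.004, -0.793, -0.61, 0.704], [0.0, 0.0, 0.0, 1.0]]
top 476.54737192051755 320.78509462694956 206.60440589654115 [[0.024, -0.992, 0.122, 0.372], [-1.0, -0.026, -0.015, -0.005], [0.018, -0.122, -0.992, 1.103], [0.0, 0.0, 0.0, 1.0]]
{'t': 0.1, 'q': array([ 1.03997729e+00,  5.33234267e-02,  1.61418783e+00,  1.76677578e-05,
        1.47603610e+00, -1.18991325e-01]), 'dq': array([-0.00071339,  0.00064177, -0.00339954, -0.00046645, -0.00109745,
       -0.00098658]), 'effort': array([ 8.29334817e-05, -3.94903851e+01, -3.71363282e+01, -1.56895094e-04,
        3.90730362e-03, -7.80032849e-06]), 'tool_pos': array([0.24986915, 0.57223914, 0.23014718]), 'tool_rot': array([-6.42207016e-01, -3.07459611e+00,  2.90039025e-03]), 'contact_force': array([0.03983809, 0.00945254, 0.52457625]), 'wrist_torque': array([ 0.02710063,  0.0405266 , -0.00776088]), 'grip_force': 0.0, 'opening': 0.08528430912056749}
```

View pics/scene0.png

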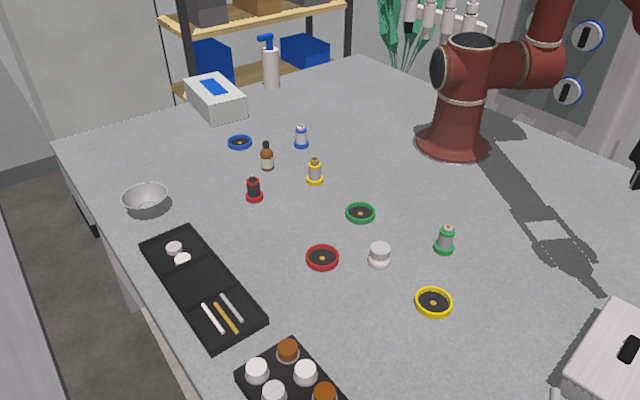

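View pics/top0.png

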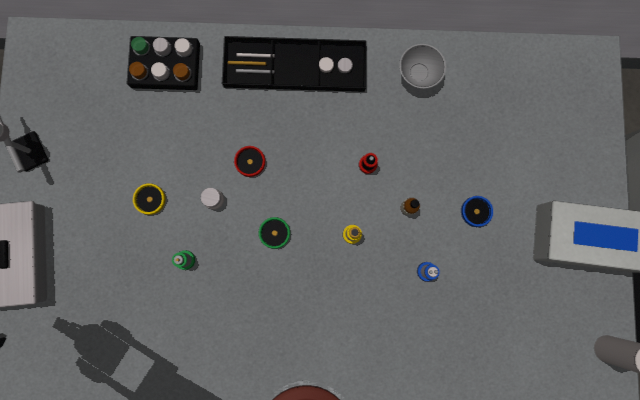

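The scene view shows the four heads standing near (253,190) red, (315,172) yellow, (446,240) green and (301,137) blue. In the top view they are at (369,163), (352,234), (183,260) and (428,271). The top view also has the docks at (250,161) red, (149,199) yellow, (275,233) green and (477,211) blue, the bottle at (411,206) and the jar at (211,198).

```bash
cat > m.py <<'E'
import numpy as np
from scipy.optimize import least_squares
def cloud(d):
    z=d["range_z"]; v,u=np.mgrid[:400,:640]
    P=np.stack([(u-d["cx"])/d["fx"]*z,(v-d["cy"])/d["fy"]*z,z],-1)@d["cam_to_world"][:3,:3].T+d["cam_to_world"][:3,3]
    P[z<=0]=np.nan
    return P
TOP={"head_red":(369,165),"head_yellow":(352,236),"head_green":(183,260),"head_blue":(428,272),"dock_red":(250,161),"dock_yellow":(149,199),"dock_green":(275,233),"dock_blue":(477,211),"bottle":(411,207),"jar":(211,198)}
def fit(P,c,r):
    f=lambda p:np.hypot(P[:,0]-p[0],P[:,1]-p[1])-r
    return least_squares(f,c,loss="soft_l1",f_scale=.001)
def measure(P,c,kind,rad=.05):
    Q=P[np.hypot(P[...,0]-c[0],P[...,1]-c[1])<rad]
    t=np.median(Q[Q[:,2]<.004,2]) if (Q[:,2]<.004).any() else np.nan
    if kind=="head": lo,hi,r=.02,.054,.016
    elif kind=="dock": lo,hi,r=.013,.022,.0335
    elif kind=="bottle": lo,hi,r=.01,.05,.018
    else: lo,hi,r=.01,.04,.024
    S=Q[(Q[:,2]>lo)&(Q[:,2]<hi)]
    if len(S)<10: return None
    s=fit(S,c,r)
    return s.x.round(4).tolist(),len(S),round(1e3*np.sqrt(np.mean(s.fun**2)),1),"ztop",round(float(np.percentile(Q[:,2],99.)),4),"tbl",round(float(t),4)
E
python3 - <<'E'
import numpy as np
from m import *
T,S=(cloud(dict(np.load(n+"0.npz"))) for n in("top","scene"))
for k,(u,v) in TOP.items():
    c=np.nanmedian(T[v-4:v+5,u-4:u+5,:2].reshape(-1,2),0)
    kind=k.split("_")[0]
    print(k,c.round(3)); a=measure(T,c,kind); print("  top",a); print("  scn",measure(S,c,kind))
E
```

```text
head_red [ 0.599 -0.127]
  top ([0.6118, -0.1287], 58, np.float64(1.8), 'ztop', 0.0685, 'tbl', -0.0005)
  scn ([0.6118, -0.1297], 146, np.float64(1.3), 'ztop', 0.0708, 'tbl', 0.002)
head_yellow [ 0.437 -0.091]
  top ([0.4466, -0.094], 39, np.float64(1.6), 'ztop', 0.0736, 'tbl', -0.0005)
  scn ([0.446, -0.095], 140, np.float64(1.5), 'ztop', 0.0756, 'tbl', 0.0022)
head_green [0.377 0.276]
  top ([0.3782, 0.2862], 85, np.float64(2.0), 'ztop', 0.0667, 'tbl', -0.0005)
  scn ([0.3778, 0.2847], 176, np.float64(1.1), 'ztop', 0.0683, 'tbl', 0.0019)
head_blue [ 0.364 -0.257]
  top ([0.3654, -0.2667], 69, np.float64(1.6), 'ztop', 0.0687, 'tbl', -0.0006)
  scn ([0.3654, -0.2681], 114, np.float64(2.3), 'ztop', 0.0717, 'tbl', 0.0021)
dock_red [0.611 0.147]
  top ([0.6102, 0.1483], 173, np.float64(1.5), 'ztop', 0.0178, 'tbl', 0.0)
  scn ([0.6115, 0.1489], 249, np.float64(1.7), 'ztop', 0.0197, 'tbl', 0.0022)
dock_yellow [0.515 0.376]
  top ([0.5153, 0.3752], 190, np.float64(1.6), 'ztop', 0.0185, 'tbl', -0.0001)
  scn ([0.5169, 0.3757], 321, np.float64(1.8), 'ztop', 0.0196, 'tbl', 0.0022)
dock_green [0.444 0.083]
  top ([0.4449, 0.0849], 175, np.float64(1.5), 'ztop', 0.018, 'tbl', -0.0002)
  scn ([0.4461, 0.0853], 198, np.float64(1.9), 'ztop', 0.0197, 'tbl', 0.0019)
dock_blue [ 0.507 -0.386]
  top ([0.5069, -0.3827], 173, np.float64(1.6), 'ztop', 0.0182, 'tbl', -0.0)
  scn ([0.5082, -0.3833], 125, np.float64(2.5), 'ztop', 0.0196, 'tbl', 0.0022)
bottle [ 0.504 -0.218]
  top ([0.5116, -0.2232], 67, np.float64(0.5), 'ztop', 0.0851, 'tbl', -0.0006)
  scn ([0.512, -0.2246], 169, np.float64(1.9), 'ztop', 0.0877, 'tbl', 0.0022)
jar [0.516 0.225]
  top ([0.5204, 0.231], 92, np.float64(3.1), 'ztop', 0.0473, 'tbl', -0.0004)
  scn ([0.5168, 0.2253], 240, np.float64(1.8), 'ztop', 0.0489, 'tbl', 0.002)
```

Call:
send_rows:
  rows:
    - [8.5,[0,0,0],-8]
    - [8.5,[0,0,0],-8]
    - [8.5,[0,0,0],-7.6]
    - [8.5,[0,0,0],0]
    - [8.5,[0,0,0],0]
  newtons: 40

```text
t: 0.72
tool_pos: [0.2501, 0.5726, 0.2309]
tool_rot: [-0.003, -3.141, 0.001]
contact_force: [0.7, 0.8, 0.2]
opening: 0.0849
grip_force: 0.0
```

Call:
send_rows:
  rows:
    - [7,[-1.6,-3.59,1.38],0]
    - [7,[-1.6,-3.59,1.38],0]
    - [7,[-1.6,-3.59,1.38],0]
    - [7,[-1.6,-3.59,1.38],0]
    - [7,[-1.6,-3.59,1.38],0]
    - [7,[-1.6,-3.59,1.38],0]
    - [7,[-1.6,-3.59,1.38],0]
    - [7,[-1.6,-3.59,1.38],0]
    - [7,[0,0,0],0]
    - [7,[0,0,0],0]

```text
t: 1.98
tool_pos: [0.3783, 0.2859, 0.1213]
tool_rot: [0.001, 3.141, 0.001]
contact_force: [-0.5, 0.0, -0.1]
opening: 0.0699
grip_force: 0.0
```

Call:
send_rows:
  rows:
    - [7,[0,0,2.5],0]
    - [7,[0,0,2.5],0]
    - [7,[0,0,2.5],0]
    - [7,[0,0,1.5],0]
    - [7,[0,0,1],0]
    - [7,[0,0,0],0]
    - [3,[0,0,0],0]
    - [3,[0,0,0],0]
    - [3,[0,0,0],0]
    - [3,[0,0,0],0]

```text
t: 3.22
tool_pos: [0.379, 0.2859, 0.0219]
tool_rot: [0.0, 3.14, 0.001]
contact_force: [-0.9, -0.3, 5.5]
opening: 0.0306
grip_force: 39.8
```

Call:
send_rows:
  rows:
    - [2.5,[0,0,0],0]
    - [2.5,[0,0,0],0]
    - [2.5,[0,0,0],0]
    - [2.5,[0,0,0],0]

```text
t: 3.72
tool_pos: [0.379, 0.2859, 0.0219]
tool_rot: [-0.0, 3.14, 0.001]
contact_force: [-1.2, -0.9, 5.7]
opening: 0.0312
grip_force: 39.8
```

Call:
send_rows:
  rows:
    - [2.5,[0,0,-1],0]
    - [2.5,[0,0,-3],0]
    - [2.5,[0,0,-3],0]
    - [2.5,[0,0,-3],0]
    - [2.5,[-1.3,-4,0],0]
    - [2.5,[-1.3,-4,0],0]
    - [2.5,[-1.3,-4,0],0]
    - [2.5,[-1.3,-4,0],0]
    - [2.5,[-1.5,-4.05,0],0]
    - [2.5,[0,0,0],0]

```text
t: 4.97
tool_pos: [0.4456, 0.0831, 0.121]
tool_rot: [0.007, 3.142, -0.0]
contact_force: [0.1, -0.0, -0.6]
opening: 0.0312
grip_force: 40.0
```

```bash
cat > look.py <<'E'
import sys,cv2,numpy as np
from station import ctrl
from m import *
# usage: look.py name kind x y zlo zhi r
def look(items,pic=None,arm=None):
    for n in("top","scene"):
        d=ctrl.get_image(n); P=cloud(d)
        if pic and n==pic: cv2.imwrite(f"pics/{arm}.png",d["frame"][:,:,::-1])
        for (k,x,y,lo,hi,r,rad) in items:
            Q=P[np.hypot(P[...,0]-x,P[...,1]-y)<rad]
            S=Q[(Q[:,2]>lo)&(Q[:,2]<hi)]
            if len(S)<10: print(n,k,"none"); continue
            s=fit(S,[x,y],r); print(n,k,s.x.round(4),len(S),round(1e3*float(np.sqrt(np.mean(s.fun**2))),1),"zmin",S[:,2].min().round(4),"zmax",S[:,2].max().round(4))
    print(ctrl.get_obs()["tool_pos"])
E
python3 -c "
from look import *
look([('green',.4455,.085,.09,.117,.022,.035)],'scene','g1')"
```

```text
top green none
scene green [0.4435 0.0829] 147 2.6 zmin 0.0992 zmax 0.117
[0.44482832 0.08508027 0.12074994]
```

Call:
send_rows:
  rows:
    - [2.5,[0,0,2.5],0]
    - [2.5,[0,0,2.5],0]
    - [2.5,[0,0,2],0]
    - [2.5,[0,0,1],0]
    - [2.5,[0,0,0.6],0]
    - [2.5,[0,0,0.4],0]
    - [2.5,[0,0,0.2],0]
    - [2.5,[0,0,0],0]
    - [2.5,[0,0,0],0]

```text
t: 6.2
tool_pos: [0.4455, 0.085, 0.0293]
tool_rot: [0.0, 3.141, 0.0]
contact_force: [0.2, 0.2, -0.7]
opening: 0.0311
grip_force: 40.0
```

Call:
send_rows:
  rows:
    - [2.5,[0,0,0.1],0]
    - [2.5,[0,0,0],0]
    - [2.5,[0,0,0.1],0]
    - [2.5,[0,0,0],0]

```text
t: 6.7
tool_pos: [0.4454, 0.085, 0.0279]
tool_rot: [0.0, -3.141, 0.0]
contact_force: [-4.2, -0.8, 8.2]
opening: 0.0313
grip_force: 40.8
```

Contact with the dock floor. I'll release slowly to a moderate opening, then raise.

Call:
send_rows:
  rows:
    - [3.8,[0,0,0],0]
    - [4.6,[0,0,0],0]
    - [5.5,[0,0,0],0]
    - [6.5,[0,0,0],0]
    - [7,[0,0,0],0]
    - [7,[0,0,-1],0]
    - [7,[0,0,-2.5],0]
    - [7,[0,0,-3],0]
    - [7,[0,0,-3],0]
    - [7,[0,0,0],0]

```text
t: 7.95
tool_pos: [0.4475, 0.0851, 0.1255]
tool_rot: [-0.0, 3.135, 0.0]
contact_force: [0.8, -0.5, 0.2]
opening: 0.0697
grip_force: 0.0
```

```bash
python3 -c "
from look import *
look([('green',.4455,.085,.028,.06,.016,.03),('yel',.4463,-.0945,.02,.054,.016,.04)],'scene','g2')"
```

```text
top green none
top yel [ 0.4462 -0.0939] 36 1.7 zmin 0.0231 zmax 0.0538
scene green [0.4445 0.0844] 149 1.3 zmin 0.0283 zmax 0.06
scene yel [ 0.4462 -0.0956] 137 1.5 zmin 0.0202 zmax 0.054
[0.44513091 0.08505697 0.12189745]
```

Call:
send_rows:
  rows:
    - [7,[-0.1,-4.5,0],0]
    - [7,[0,-4.5,0],0]
    - [7,[0,-4.5,0],0]
    - [7,[0,-4.5,0],0]
    - [7,[0,0,0],0]
    - [7,[0,0,0],0]

```text
t: 8.8
tool_pos: [0.4453, -0.0943, 0.1205]
tool_rot: [-0.001, -3.139, -0.002]
contact_force: [-0.3, 0.3, -0.7]
opening: 0.0697
grip_force: 0.0
```

Call:
send_rows:
  rows:
    - [7,[0,0,2.5],0]
    - [7,[0,0,2.5],0]
    - [7,[0,0,2.5],0]
    - [7,[0,0,1.5],0]
    - [7,[0,0,1],0]
    - [7,[0,0,0],0]
    - [2.5,[0,0,0],0]
    - [2.5,[0,0,0],0]
    - [2.5,[0,0,0],0]
    - [2.5,[0,0,0],0]

```text
t: 10.05
tool_pos: [0.4471, -0.0953, 0.0229]
tool_rot: [-0.0, 3.14, -0.001]
contact_force: [-0.9, 0.6, 5.3]
opening: 0.0311
grip_force: 39.9
```

Call:
send_rows:
  rows:
    - [2.5,[0,0,-1],0]
    - [2.5,[0,0,-3],0]
    - [2.5,[0,0,-3],0]
    - [2.5,[0,0,-3],0]
    - [2.5,[0,0,-2],0]
    - [2.5,[0,0,0],0]

```text
t: 10.8
tool_pos: [0.4471, -0.0953, 0.1437]
tool_rot: [-0.0, 3.138, -0.002]
contact_force: [0.4, 0.2, -1.4]
opening: 0.0306
grip_force: 39.7
```

Call:
send_rows:
  rows:
    - [2.5,[-0.7,4.7,0],0]
    - [2.5,[-0.7,4.7,0],0]
    - [2.5,[-0.7,4.7,0],0]
    - [2.5,[-0.7,4.7,0],0]
    - [2.5,[-0.7,4.7,0],0]
    - [2.5,[-0.7,4.7,0],0]
    - [2.5,[-0.7,4.7,0],0]
    - [2.5,[-0.7,4.7,0],0]
    - [2.5,[-0.7,4.7,0],0]
    - [2.5,[-0.7,4.7,0],0]

```text
t: 12.05
tool_pos: [0.5152, 0.376, 0.1396]
tool_rot: [0.0, -3.139, 0.003]
contact_force: [1.4, -0.0, -1.0]
opening: 0.0309
grip_force: 40.0
```

Call:
send_rows:
  rows:
    - [2.5,[0,0,0],0]
    - [2.5,[0,0,0],0]

```text
t: 12.3
tool_pos: [0.5152, 0.3743, 0.14]
tool_rot: [0.001, -3.139, 0.003]
contact_force: [0.4, -0.7, -1.3]
opening: 0.0309
grip_force: 40.1
```

Call:
send_rows:
  rows:
    - [2.5,[0,0.1,2.5],0]
    - [2.5,[0,0,2.5],0]
    - [2.5,[0,0,2.5],0]
    - [2.5,[0,0,1.8],0]
    - [2.5,[0,0,0.8],0]
    - [2.5,[0,0,0.5],0]
    - [2.5,[0,0,0.3],0]
    - [2.5,[0,0,0.1],0]
    - [2.5,[0,0,0],0]
    - [2.5,[0,0,0],0]

```text
t: 13.55
tool_pos: [0.5164, 0.3762, 0.0323]
tool_rot: [-0.0, 3.141, 0.0]
contact_force: [0.2, 0.2, 0.4]
opening: 0.031
grip_force: 40.1
```

Call:
send_rows:
  rows:
    - [2.5,[0,0,0.15],0]
    - [2.5,[0,0,0.1],0]
    - [2.5,[0,0,0.1],0]
    - [2.5,[0,0,0],0]

```text
t: 14.05
tool_pos: [0.5162, 0.3761, 0.029]
tool_rot: [0.0, -3.141, 0.0]
contact_force: [-3.5, -1.3, 5.2]
opening: 0.0308
grip_force: 40.7
```

Call:
send_rows:
  rows:
    - [3.8,[0,0,0],0]
    - [4.6,[0,0,0],0]
    - [5.5,[0,0,0],0]
    - [6.5,[0,0,0],0]
    - [7,[0,0,0],0]
    - [7,[0,0,-1],0]
    - [7,[0,0,-2.5],0]
    - [7,[0,0,-3],0]
    - [7,[0,0,-3],0]
    - [7,[0,0,0],0]

```text
t: 15.3
tool_pos: [0.5183, 0.3773, 0.1278]
tool_rot: [-0.0, 3.135, 0.006]
contact_force: [-0.0, -0.0, -0.4]
opening: 0.0703
grip_force: 0.0
```

Call:
send_rows:
  rows:
    - [7,[-0.96,-5.05,0],0]
    - [7,[-0.96,-5.05,0],0]
    - [7,[-0.96,-5.05,0],0]
    - [7,[-0.96,-5.05,0],0]
    - [7,[-0.96,-5.05,0],0]
    - [7,[-0.96,-5.05,0],0]
    - [7,[-0.96,-5.05,0],0]
    - [7,[-0.96,-5.05,0],0]
    - [7,[-0.96,-5.05,0],0]
    - [7,[-0.96,-5.05,0],0]

```text
t: 16.55
tool_pos: [0.6116, -0.1304, 0.1221]
tool_rot: [0.0, -3.14, -0.001]
contact_force: [0.5, 1.0, -0.3]
opening: 0.0702
grip_force: 0.0
```

Call:
send_rows:
  rows:
    - [7,[0,0,0],0]
    - [7,[0,0,0],0]

```text
t: 16.8
tool_pos: [0.6115, -0.1285, 0.1222]
tool_rot: [-0.001, -3.14, -0.002]
contact_force: [0.0, 0.5, 0.3]
opening: 0.0699
grip_force: 0.0
```

```bash
python3 -c "
from look import *
look([('yel',.5163,.3756,.028,.06,.016,.03),('red',.6118,-.129,.02,.054,.016,.04),('green',.4455,.085,.028,.06,.016,.03)],'scene','y2')"
```

```text
top yel [0.5156 0.3773] 89 1.8 zmin 0.0281 zmax 0.0599
top red none
top green [0.4449 0.086 ] 37 2.9 zmin 0.0326 zmax 0.06
scene yel [0.5154 0.3757] 198 0.8 zmin 0.0281 zmax 0.0599
scene red [ 0.6114 -0.1298] 146 1.4 zmin 0.0202 zmax 0.0537
scene green [0.4444 0.0842] 144 1.2 zmin 0.0281 zmax 0.0598
[ 0.61169559 -0.12765872  0.12265679]
```

Call:
send_rows:
  rows:
    - [7,[0,-0.1,2.5],0]
    - [7,[0,0,2.5],0]
    - [7,[0,0,2.5],0]
    - [7,[0,0,1.6],0]
    - [7,[0,0,1],0]
    - [7,[0,0,0],0]
    - [2.5,[0,0,0],0]
    - [2.5,[0,0,0],0]
    - [2.5,[0,0,0],0]
    - [2.5,[0,0,0],0]

```text
t: 18.15
tool_pos: [0.6131, -0.1303, 0.0237]
tool_rot: [0.0, 3.14, -0.001]
contact_force: [-0.1, 0.5, 5.2]
opening: 0.0309
grip_force: 39.9
```

Call:
send_rows:
  rows:
    - [2.5,[0,0,-1],0]
    - [2.5,[0,0,-3],0]
    - [2.5,[0,0,-3],0]
    - [2.5,[0,0,-3],0]
    - [2.5,[0,4.6,0],0]
    - [2.5,[0,4.6,0],0]
    - [2.5,[0,4.6,0],0]
    - [2.5,[0,4.6,0],0]
    - [2.5,[0,4.6,0],0]
    - [2.5,[0,4.6,0],0]

```text
t: 19.4
tool_pos: [0.6116, 0.1475, 0.1223]
tool_rot: [0.0, -3.141, 0.0]
contact_force: [1.4, -1.1, -0.9]
opening: 0.0308
grip_force: 39.8
```

Call:
send_rows:
  rows:
    - [2.5,[0,0,0],0]
    - [2.5,[0,0,0],0]

```text
t: 19.65
tool_pos: [0.6119, 0.1457, 0.1222]
tool_rot: [0.001, -3.141, 0.001]
contact_force: [-0.5, -0.8, -1.0]
opening: 0.0309
grip_force: 39.9
```

Call:
send_rows:
  rows:
    - [2.5,[0,0.2,2.5],0]
    - [2.5,[0,0,2.5],0]
    - [2.5,[0,0,2],0]
    - [2.5,[0,0,1],0]
    - [2.5,[0,0,0.5],0]
    - [2.5,[0,0,0.3],0]
    - [2.5,[0,0,0.2],0]
    - [2.5,[0,0,0],0]
    - [2.5,[0,0,0],0]

```text
t: 20.78
tool_pos: [0.6124, 0.1482, 0.0328]
tool_rot: [-0.0, 3.141, 0.0]
contact_force: [0.3, 0.2, -0.9]
opening: 0.0309
grip_force: 39.9
```

Call:
send_rows:
  rows:
    - [2.5,[0,0,0.15],0]
    - [2.5,[0,0,0.1],0]
    - [2.5,[0,0,0.1],0]
    - [2.5,[0,0,0],0]

```text
t: 21.28
tool_pos: [0.6122, 0.1481, 0.0297]
tool_rot: [0.0, -3.141, 0.0]
contact_force: [-3.6, -0.5, 4.9]
opening: 0.0311
grip_force: 40.4
```

Call:
send_rows:
  rows:
    - [3.8,[0,0,0],0]
    - [4.6,[0,0,0],0]
    - [5.5,[0,0,0],0]
    - [6.5,[0,0,0],0]
    - [7,[0,0,0],0]
    - [7,[0,0,-1],0]
    - [7,[0,0,-2.5],0]
    - [7,[0,0,-3],0]
    - [7,[0,0,-3],0]
    - [7,[0,0,0],0]

```text
t: 22.52
tool_pos: [0.6147, 0.1484, 0.1283]
tool_rot: [-0.0, 3.134, 0.001]
contact_force: [0.8, 0.7, 0.3]
opening: 0.07
grip_force: 0.0
```

Call:
send_rows:
  rows:
    - [7,[2.47,-4.16,0],0]
    - [7,[2.47,-4.16,0],0]
    - [7,[2.47,-4.16,0],0]
    - [7,[2.47,-4.16,0],0]
    - [7,[2.47,-4.16,0],0]
    - [7,[2.47,-4.16,0],0]
    - [7,[2.47,-4.16,0],0]
    - [7,[2.47,-4.16,0],0]
    - [7,[2.47,-4.16,0],0]
    - [7,[2.47,-4.16,0],0]

```text
t: 23.78
tool_pos: [0.3638, -0.2687, 0.1229]
tool_rot: [0.0, -3.141, -0.001]
contact_force: [0.4, -0.3, 1.3]
opening: 0.0698
grip_force: 0.0
```

Call:
send_rows:
  rows:
    - [7,[0,0,0],0]
    - [7,[0,0,0],0]

```text
t: 24.02
tool_pos: [0.365, -0.2674, 0.1231]
tool_rot: [-0.001, -3.141, -0.002]
contact_force: [-1.0, 0.4, -0.0]
opening: 0.0702
grip_force: 0.0
```

```bash
python3 -c "
from look import *
look([('red',.611,.1486,.028,.06,.016,.03),('blue',.3654,-.2675,.02,.054,.016,.04)],'scene','r2')"
```

```text
top red [0.6112 0.1487] 65 1.6 zmin 0.028 zmax 0.06
top blue none
scene red [0.6109 0.1476] 173 1.0 zmin 0.028 zmax 0.06
scene blue [ 0.3657 -0.2683] 106 2.0 zmin 0.0201 zmax 0.0539
[ 0.36548436 -0.26690044  0.12333588]
```

Call:
send_rows:
  rows:
    - [7,[0,0,2.5],0]
    - [7,[0,0,2.5],0]
    - [7,[0,0,2.5],0]
    - [7,[0,0,1.6],0]
    - [7,[0,0,1],0]
    - [7,[0,0,0],0]
    - [2.5,[0,0,0],0]
    - [2.5,[0,0,0],0]
    - [2.5,[0,0,0],0]
    - [2.5,[0,0,0],0]

```text
t: 25.38
tool_pos: [0.3659, -0.2686, 0.024]
tool_rot: [0.0, 3.14, -0.002]
contact_force: [0.4, -0.5, 4.7]
opening: 0.0308
grip_force: 40.0
```

Call:
send_rows:
  rows:
    - [2.5,[0,0,-1],0]
    - [2.5,[0,0,-3],0]
    - [2.5,[0,0,-3],0]
    - [2.5,[0,0,-3],0]
    - [2.5,[-3.5,-2.9,0],0]
    - [2.5,[-3.5,-2.9,0],0]
    - [2.5,[-3.5,-2.9,0],0]
    - [2.5,[-3.7,-2.9,0],0]
    - [2.5,[0,0,0],0]
    - [2.5,[0,0,0],0]

```text
t: 26.62
tool_pos: [0.5065, -0.3833, 0.1223]
tool_rot: [0.0, -3.14, -0.002]
contact_force: [-0.3, -0.3, -1.7]
opening: 0.0305
grip_force: 39.8
```

Target contact z is about 0.030.

Call:
send_rows:
  rows:
    - [2.5,[0,0,2.5],0]
    - [2.5,[0,0,2.5],0]
    - [2.5,[0,0,2],0]
    - [2.5,[0,0,1],0]
    - [2.5,[0,0,0.5],0]
    - [2.5,[0,0,0.3],0]
    - [2.5,[0,0,0.2],0]
    - [2.5,[0,0,0],0]
    - [2.5,[0,0,0],0]

```text
t: 27.75
tool_pos: [0.5074, -0.3841, 0.0333]
tool_rot: [-0.0, 3.141, -0.001]
contact_force: [0.1, 0.0, -0.9]
opening: 0.031
grip_force: 39.8
```

Call:
send_rows:
  rows:
    - [2.5,[0,0,0.15],0]
    - [2.5,[0,0,0.1],0]
    - [2.5,[0,0,0.05],0]
    - [2.5,[0,0,0],0]

```text
t: 28.25
tool_pos: [0.5072, -0.3839, 0.03]
tool_rot: [0.0, -3.141, -0.0]
contact_force: [-0.5, 0.6, 1.4]
opening: 0.0312
grip_force: 40.1
```

Call:
send_rows:
  rows:
    - [2.5,[0,0,0.05],0]
    - [3.8,[0,0,0],0]
    - [4.6,[0,0,0],0]
    - [5.5,[0,0,0],0]
    - [6.5,[0,0,0],0]
    - [7,[0,0,0],0]
    - [7,[0,0,-1],0]
    - [7,[0,0,-2.5],0]
    - [7,[0,0,-3],0]
    - [7,[0,0,-3],0]

```text
t: 29.5
tool_pos: [0.5074, -0.3841, 0.1262]
tool_rot: [-0.0, 3.141, -0.001]
contact_force: [0.0, 0.6, -0.8]
opening: 0.0697
grip_force: 0.0
```

Call:
send_rows:
  rows:
    - [7,[0,0,-5],0]
    - [7,[0,0,-5],0]
    - [7,[3,4,0],0]
    - [7,[3,4,0],0]
    - [7,[3,4,0],0]
    - [7,[1,4,0],0]
    - [7,[0,4,0],0]
    - [7,[0,4,0],0]
    - [7,[0,0,0],0]
    - [7,[0,0,0],0]

```text
t: 30.75
tool_pos: [0.4074, -0.1443, 0.2251]
tool_rot: [-0.001, 3.141, -0.002]
contact_force: [-0.2, -0.2, 0.1]
opening: 0.0697
grip_force: 0.0
```

```bash
python3 -c "
from look import *
look([('red',.611,.1486,.028,.06,.016,.03),('blue',.5075,-.383,.028,.06,.016,.03),('green',.4455,.085,.028,.06,.016,.03),('yel',.5163,.3756,.028,.06,.016,.03),('bottle',.512,-.224,.01,.05,.018,.04),('jar',.518,.227,.01,.04,.024,.045)],'scene','end')"
```

```text
top red [0.6112 0.1489] 56 1.4 zmin 0.0293 zmax 0.0599
top blue [ 0.5071 -0.3832] 90 1.1 zmin 0.028 zmax 0.06
top green [0.445  0.0855] 41 2.4 zmin 0.0307 zmax 0.0599
top yel [0.5159 0.3772] 98 1.8 zmin 0.0284 zmax 0.0599
top bottle none
top jar [0.5203 0.231 ] 85 1.2 zmin 0.0106 zmax 0.0399
scene red [0.6105 0.1472] 172 1.0 zmin 0.0289 zmax 0.0594
scene blue [ 0.5065 -0.3851] 103 2.0 zmin 0.0288 zmax 0.06
scene green [0.4445 0.0843] 151 1.3 zmin 0.0282 zmax 0.06
scene yel [0.5154 0.3758] 205 0.9 zmin 0.028 zmax 0.0597
scene bottle [ 0.5118 -0.2251] 167 1.6 zmin 0.0103 zmax 0.0499
scene jar [0.5169 0.2253] 245 2.0 zmin 0.01 zmax 0.0399
[ 0.40728528 -0.14476048  0.22472372]
```

View pics/end.png

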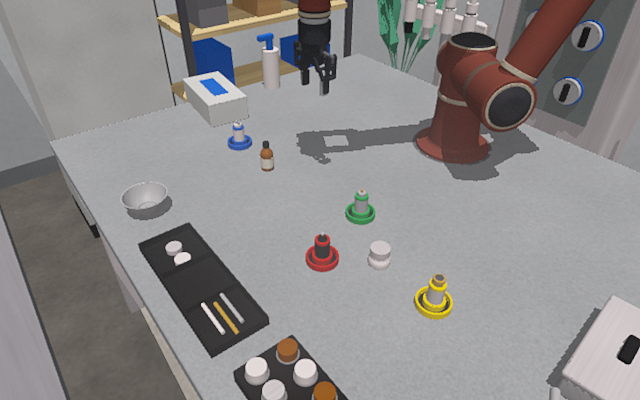

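All four heads stand upright and centred in their own docks: red (322,255), yellow (435,298), green (360,211) and blue (239,140). The bottle (267,158) and jar (380,255) have not moved, and the gripper is clear.

```bash
python3 -c "
from station import ctrl
print(ctrl.finish_job())"
```

```text
the job is handed in; nothing more can be done
None
```

All four heads stand upright and released in the docks of their own colour, within about 2 mm of centre by the final camera fits; the bottle and jar were not moved, and the job was handed in at about 31 s (no verdict was returned).

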